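Open the bar clamp for the next picture frame

TASK

Open the bar clamp fully so that the next picture frame can go in: with the fingertips press the round release button on top of the sliding jaw all the way down (it stays down), then push the sliding jaw back along its bar, away from the fixed jaw, until it rests against the end stop. Only press and push: do not grip or straddle the jaw with the fingers, and leave everything else on the bench where it is.

Things in the scene. Friction and masses are not known exactly. Their poses are not given: they have to be found in the camera images.
- release_top (a point): centre of the top face of the round black release button, 32 mm across, that stands on top of the clamp's sliding jaw, 84 mm above the bench when up (12 mm proud of the jaw). It goes 7 mm straight down, against about 5 N of friction, and stays down where it is left
- release (a joint): travel of the release button: 0 = up (ratchet engaged), 0.007 m = fully down. Below about 0.0035 the pawl still sits in the teeth of the bar and the jaw is locked in both directions (about 4 mm of play); above 0.005 the jaw is free
- jaw_face (a point): centre of the sliding jaw's wooden face that looks at the fixed jaw, 50 mm above the bench; z up, y along the bar in the opening direction, towards the end stop. The jaw: aluminium block 80 mm wide (x), 60 mm long (y from this face), from 12 to 72 mm above the bench, the button's centre 34 mm from this face. It only slides along y, with about 3 N of friction once released
- jaw (a joint): opening of the clamp: gap in m between the wooden faces of the fixed and the sliding jaw. 0 = closed, 0.245 = sliding jaw against the end stop (fully open). It starts between about 0.06 and 0.14
- stop_face (a point): point in the plane of the end stop's inner face, over the bar's centre line, 50 mm above the bench: the back of the sliding jaw meets this plane when fully open. The stop is a dark steel block 60 mm wide, 24 mm long and 52 mm high above the bench. Same axes as the clamp
- clamp: bar clamp screwed to the bench: plywood base 90 x 400 x 10 mm, steel bar 30 mm wide along y, its top 34 mm above the bench; fixed jaw near the -y end (80 mm wide, 76 mm high, wooden face at y = -150 mm), end stop near the +y end. Origin: centre of the underside of the base; x across the bar, y along it towards the end stop, z up
- frame: waiting picture frame, wood with a paper backing, 140 x 190 mm, 18 mm high, lying flat; origin at the centre of its underside; a bystander, to be left alone
- glue: green glue bottle with a white cap, 44 mm across, 95 mm tall, standing just beyond the clamp; origin at the centre of its underside; a bystander, to be left alone
- tape: cardboard ring (tape core), 90 mm across, 24 mm high, lying flat just on the robot's side of the clamp; origin at the centre of its underside; a bystander, to be left alone
- offcut: wooden offcut, 35 x 90 x 30 mm high, on the robot's side of the clamp; origin at the centre of its underside; a bystander, to be left alone
- carton: small cardboard box, 70 x 100 x 45 mm high; origin at the centre of its underside; a bystander, to be left alone
- driver: screwdriver, 190 mm long, lying along its x axis, about 30 mm high; origin at the centre of its underside; a bystander, to be left alone
- can: squat jar, 66 mm across, 70 mm tall; origin at the centre of its underside; a bystander, to be left alone

How it is judged (in metres and radians):
On the way, in this order (a step that is already met when the one before it is completed fails the run):
1. the release button is pressed down while the jaw is still where it was locked (value of joint release above 0.005 m and value of joint jaw below 0.16 m), for 0.1 s.
2. the sliding jaw is pushed back to the end stop (value of joint jaw above 0.239 m), for 0.2 s.
At the end, for the whole second after the job is handed in: the sliding jaw rests within 6 mm of the end stop (opening above 239 mm), the release button is still down (more than 4 mm), and every bystander is within 30 mm of where it started (value of joint jaw above 0.239 m and velocity of joint jaw between -0.01 and 0.01 m/s and value of joint release above 0.004 m and distance of each of frame, glue, tape, offcut, carton, driver, can from where it was at the start of the episode below 0.03 m); the robot touches nothing.
It fails at once if a bystander is lifted, carried or pushed more than 30 mm (distance of any of frame, glue, tape, offcut, carton, driver, can from where it was at the start of the episode above 0.03 m).
It fails at once if the jaw is straddled or gripped between the fingers (grasp point inside the jaw block) (z of the grasp point in the frame of jaw_face below 0.016 m and x of the grasp point in the frame of jaw_face between -0.04 and 0.04 m and y of the grasp point in the frame of jaw_face between 0.003 and 0.057 m).
It also fails if it takes over 42 s, if anything falls off the work surface, if the arm or the gripper's body presses on something with over 40 N, if the wrist force passes 120 N, or if a joint passes its speed limit or range.

ROBOT

A 6-joint arm with a two-finger parallel gripper is mounted at the origin on the work surface. World frame = base frame: x ahead of the robot, y to its left, z up, the work surface at z = 0. Lengths are in mm, angles in rad, forces in N, time in s.
With the tool pointing down it reaches from about 350 to 975 mm from the base axis. Payload 7.1 kg.
Tool frame: the origin (TCP) lies midway between the tips of the shut fingers; the grasp point (between the pads) lies ctrl.grip_point_offset behind it (ctrl.grip_point_offset is the distance from the TCP to the grasp point, in mm); z points along the fingers, y is the line along which they close (so a half turn about z gives the same grasp; the last joint's range is limited). The gripper opens to 88 mm and grips with 3 to 60 N. Pads are 20 mm wide; open, the fingers measure 115 mm over their backs; the gripper's body (75 mm by 178 mm) begins 61 mm behind the grasp point.
Start: joints at [1.253, 0.423, 1.63, -0, 1.089, -0.019], TCP at [183.952, 597.299, 222.675] pointing down, gripper open.
Joint ranges: [-3, 3], [-0.9, 2.11], [0.09, 2.58], [-1.31, 4.45], [0.11, 2.69], [-2.54, 2.54]. Speed limits (rad/s): [2.39, 2.39, 3.01, 3.14, 3.14, 3.14].

INTERFACE

Orientations are given as a rotation vector (axis times angle).
In Python, from workcell import ctrl, get_image, close_job, finder gives the robot as it stands.
- The arm moves only by the tool servo_tool, never from a script. Its argument "deltas" is a list of rows, each a list of 2 entries, a list of its own where there are three numbers: the shift along the tool's x, y, z in mm, then the turn, a rotation vector about the tool's x, y, z in rad. A call has 1 to 5 rows; each row is the pose to reach, as a shift and turn from the pose commanded when the call began, along the tool's axes at that moment; what a row does not reach only later rows make up. A row lasts 1/12 s, in which the tool goes at most 41.7 mm and 7.16 degrees, less where a joint would pass 70% of its speed; a pose out of reach is approached as far as the arm can. A call with a gripper value outside its range is refused whole. "grip" is the closure, from -1 (fully open) to 1 (shut), so that 0 is half open, set as the call begins (left out, the last holds). The fingers move at their own pace and stop on an object; the grip force is fixed at half the most. Time passes only in rows, so rows that repeat a pose let the fingers close. It gives the time, the measured TCP pose, the force, the opening and the grip force at its end, in the units of the state.
- ctrl.get_obs(): the state, without advancing time (a new reading comes with each control period).
- get_image(name): name is "scene" or "top" or "wrist"; returns a dict with "frame" (480x640x3 uint8, blue, green, red), "depth" (480x640 float32, mm along the optical axis (not along the pixel's ray), 0 where there is no reading), "K" (3x3 intrinsics, pixels), "dist" ([k1, k2, p1, p2, k3] as OpenCV has them; the pictures are not rectified), "pose" (4x4, takes a point from camera to world coordinates). Camera axes: x right, y down, z forward; pixel columns grow to the right and rows downward; lengths in mm; the calibration is good to about 2 mm. A picture is of the moment at which its call begins.
- close_job(): hands the job in; it is judged then, once.
Trained networks look in a picture, given as the dict that the camera call returned (one of the last four; its "shot" number tells which), for a name from the list of things; names that differ only in an ending like _2 or _b are one class to them, and where a whole thing is asked for, a point or a joint stands for the part that bears it (a point fixed in the world has none). Each returns a list of dicts, best first, with "score" (0 to 1); they miss things now and then, are a little off and sometimes report something else, mostly with a low value. They report only what shows in the picture. A call takes as long as a camera call.
- finder.search_frame(query, picture): "rect" ([centre column, centre row, width, height] as shares, 0 to 1, of the picture: columns of its width, rows of its height, round what is visible of it).
- finder.silhouettes(query, picture): "mask" (480x640 bool, what is visible of it) and "rect" ([centre column, centre row, width, height] as shares, 0 to 1, of the picture: columns of its width, rows of its height, round what is visible of it).
The state is a dict: "t": time; "qpos": joint angles; "qvel": joint speeds; "joint_torque": joint torques, N m; "ee_pos": TCP position; "orientation": TCP orientation; "ft_force": force on the tool from outside, world axes, zero at the start; "moment": the same for the moment, N m; "width": finger opening in mm; "grasp_force": force on a finger pad.
Only numpy, scipy, OpenCV 4.12 (cv2) and the standard library are available. Lean on these libraries where they do the work, as an engineer would, in place of code of your own. Each camera call takes 0.05 s, during which the arm holds its last target. There are 200 camera calls.

## Working session

There is one attempt and no reset: what is moved stays moved. The work goes in short steps, Python scripts to look and compute and a tool call to move; the robot and the scene stay as the last step left them, time stands still between calls to the robot, and variables do not carry over. Pictures are saved under pics/ and viewed, at most 10 in all, crops included, and the job is handed in when it is done.

Besides the shell and the picture viewer there is one more tool, called after "Call:" by a JSON object that holds its "api" and its "payload". servo_tool: Moves the arm, as the interface text tells. Its arguments: {"type":"object","properties":{"deltas":{"type":"array","items":{"type":"array"}},"grip":{"type":"number"}},"required":["deltas"]}

```bash
mkdir -p pics; cat > h.py <<'E'
import numpy as np, cv2
from workcell import ctrl, get_image, close_job, finder
def pts(p,mask):
    v,u=np.nonzero(mask&(p["depth"]>0)); d=p["depth"][v,u]
    n=cv2.undistortPoints(np.stack([u,v],1).astype(np.float64)[:,None],p["K"],np.array(p["dist"],float))[:,0]
    c=np.c_[n*d[:,None],d]
    return c@p["pose"][:3,:3].T+p["pose"][:3,3]
E
python3 - <<'E'
from h import *
ims=[]
for n in("top","scene"):
    p=get_image(n); im=p["frame"].copy(); cv2.imwrite(f"pics/{n}0.png",im)
    for q in("release_top","jaw_face","clamp","glue","tape","offcut","can","carton","frame","driver"):
        r=finder.silhouettes(q,p)
        for s in r[:1]:
            w=pts(p,s["mask"]); print(n,q,round(s["score"],2),np.round(s["rect"],3),np.round(np.median(w,0)),np.round(np.percentile(w,2,0)),np.round(np.percentile(w,98,0)))
o=ctrl.get_obs();print(o,ctrl.grip_point_offset)
E
```

```text
top release_top 0.68 [0.506 0.457 0.015 0.014] [560. -21.  86.] [547. -34.  78.] [572.  -7.  92.]
top jaw_face 0.59 [0.508 0.458 0.044 0.068] [556. -25.  72.] [518. -56.  36.] [598.   7.  89.]
top clamp 0.62 [0.516 0.469 0.226 0.127] [553. -40.  29.] [ 482. -217.    3.] [625. 147.  83.]
top glue 0.5 [0.577 0.402 0.031 0.039] [ 625. -150.   65.] [ 610. -176.   -0.] [ 652. -131.  100.]
top tape 0.64 [0.45  0.522 0.048 0.07 ] [469.  73.  23.] [430.  29.  -5.] [515. 114.  32.]
top offcut 0.93 [0.546 0.543 0.05  0.022] [454. -89.  30.] [ 437. -130.   23.] [473. -51.  37.]
top can 0.64 [0.251 0.595 0.043 0.051] [387. 416.  67.] [358. 393.  -1.] [418. 451.  77.]
top carton 0.95 [0.257 0.424 0.064 0.066] [613. 410.  44.] [578. 362.   8.] [650. 461.  52.]
top frame 0.8 [0.754 0.475 0.121 0.117] [ 534. -464.   12.] [ 465. -553.   -1.] [ 602. -371.   25.]
top driver 0.85 [0.314 0.477 0.015 0.134] [515. 317.  21.] [457. 305.  -2.] [639. 329.  31.]
scene release_top 0.56 [0.484 0.527 0.016 0.024] [568. -22.  83.] [551. -35.  73.] [578.  -7.  87.]
scene jaw_face 0.66 [0.482 0.55  0.05  0.098] [585
[... 815 characters left out ...]
  27.]
{'t': 1.1, 'qpos': array([ 1.25299891e+00,  4.23077226e-01,  1.62992503e+00,  2.75574646e-05,
        1.08859490e+00, -1.90033238e-02]), 'qvel': array([-0.00065177, -0.00071546,  0.00056932,  0.00106433,  0.00047406,
       -0.00142842]), 'joint_torque': array([-1.80892963e-03, -5.44583237e+01, -2.74049288e+01,  6.44480903e-02,
        1.65417435e-02, -1.69415534e-05]), 'ee_pos': array([183.94153867, 597.29063404, 222.67943944]), 'orientation': array([-4.67616837e-01, -3.10657093e+00,  5.39520532e-07]), 'ft_force': array([-0.24982692,  0.54637321,  0.5302109 ]), 'moment': array([-0.00251624,  0.02851859, -0.0175235 ]), 'grasp_force': 0.0, 'width': 87.86245610378026} 18.700000000000003
```

View pics/top0.png

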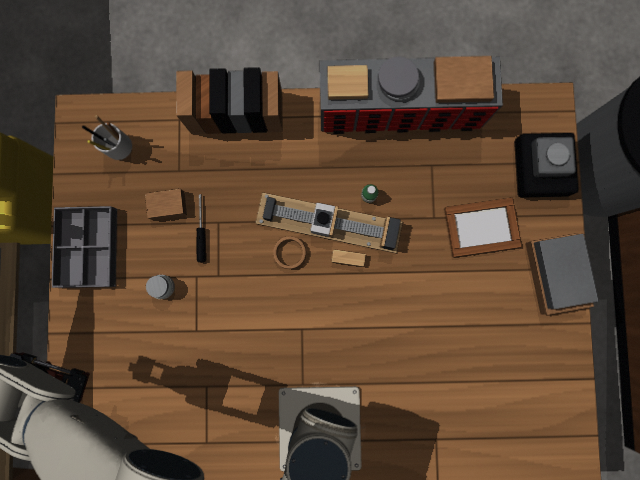

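View pics/scene0.png

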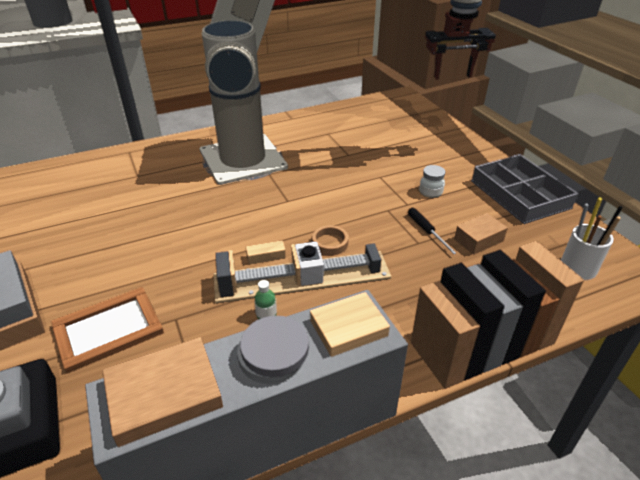

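The top view shows the end stop at about (268,208) and the fixed jaw at about (393,235). The sliding jaw and its button are at about (323,215), so the jaw opens towards image left, which is world +y. I'm moving above the clamp for a close wrist view.

Call:
{"api": "servo_tool", "payload": {"deltas": [[[-30, -27, 0], [0, 0, 0]], [[-60, -55, 0], [0, 0, 0]], [[-90, -82, 0], [0, 0, 0]], [[-120, -109, 0], [0, 0, 0]], [[-150, -137, 0], [0, 0, 0]]], "grip": 1}}

```text
t: 1.52
ee_pos: [287.5, 420.8, 222.8]
orientation: [0.466, 3.106, 0.001]
ft_force: [1.8, 0.4, 0.4]
width: 57.9
grasp_force: 0.0
```

Call:
{"api": "servo_tool", "payload": {"deltas": [[[-30, -27, 0], [0, 0, 0]], [[-60, -55, 0], [0, 0, 0]], [[-90, -82, 0], [0, 0, 0]], [[-120, -109, 0], [0, 0, 0]], [[-150, -137, 0], [0, 0, 0]]]}}

```text
t: 1.93
ee_pos: [390.7, 245.5, 223.0]
orientation: [0.467, 3.106, 0.001]
ft_force: [0.4, 1.0, 0.5]
width: 24.8
grasp_force: 0.0
```

Call:
{"api": "servo_tool", "payload": {"deltas": [[[-30, -27, 0], [0, 0, 0]], [[-60, -55, 0], [0, 0, 0]], [[-90, -82, 0], [0, 0, 0]], [[-120, -109, 0], [0, 0, 0]], [[-150, -137, 0], [0, 0, 0]]]}}

```text
t: 2.35
ee_pos: [493.9, 70.1, 223.0]
orientation: [0.468, 3.106, 0.0]
ft_force: [0.7, 1.2, 0.4]
width: 0.7
grasp_force: 0.0
```

Call:
{"api": "servo_tool", "payload": {"deltas": [[[-30, -27, -15], [0, 0, 0.12]], [[-60, -55, -30], [0, 0, 0.24]], [[-74, -66, -40], [0, 0, 0.36]], [[-74, -66, -40], [0, 0, 0.48]], [[-74, -66, -40], [0, 0, 0.6]]]}}

```text
t: 2.77
ee_pos: [545.5, -14.5, 263.5]
orientation: [1.376, 2.822, 0.001]
ft_force: [-0.4, -0.7, -0.8]
width: 0.3
grasp_force: 0.0
```

Call:
{"api": "servo_tool", "payload": {"deltas": [[[0, 0, 0], [0, 0, 0.12]], [[0, 0, 0], [0, 0, 0.24]], [[0, 0, 0], [0, 0, 0.36]], [[0, 0, 0], [0, 0, 0.48]], [[0, 0, 0], [0, 0, 0.6]]]}}

```text
t: 3.18
ee_pos: [544.3, -12.9, 262.8]
orientation: [2.147, 2.293, 0.0]
ft_force: [0.7, 0.8, -0.4]
width: 0.4
grasp_force: 0.0
```

Call:
{"api": "servo_tool", "payload": {"deltas": [[[0, 0, 0], [0, 0, 0.12]], [[0, 0, 0], [0, 0, 0.24]], [[0, 0, 0], [0, 0, 0.28]], [[0, 0, 0], [0, 0, 0.28]]]}}

```text
t: 3.52
ee_pos: [544.3, -12.8, 262.7]
orientation: [2.441, 1.977, 0.0]
ft_force: [0.1, 0.3, -0.2]
width: 0.7
grasp_force: 0.0
```

```bash
python3 - <<'E'
from h import *
o=ctrl.get_obs();print(o["t"],o["ee_pos"],o["orientation"],o["width"],o["ft_force"])
p=get_image("wrist"); cv2.imwrite("pics/w1.png",p["frame"]); print(p["pose"].round(2)); np.savez("w1.npz",**{k:p[k] for k in("frame","depth","K","dist","pose")})
for q in("release_top","jaw_face","clamp"):
    for s in finder.silhouettes(q,p)[:1]:
        w=pts(p,s["mask"]); print(q,round(s["score"],2),np.round(s["rect"],3),np.round(np.median(w,0)),np.round(np.percentile(w,2,0)),np.round(np.percentile(w,98,0)))
E
```

```text
3.5167 [544.34435782 -12.81226202 262.73237865] [2.44136755e+00 1.97703326e+00 2.11119300e-04] 0.6604763507301894 [ 0.1020141   0.28066641 -0.22221514]
[[ 9.8000e-01 -2.0000e-01 -6.0000e-02  5.6025e+02]
 [-2.1000e-01 -9.4000e-01 -2.8000e-01  6.4430e+01]
 [ 0.0000e+00  2.9000e-01 -9.6000e-01  4.2469e+02]
 [ 0.0000e+00  0.0000e+00  0.0000e+00  1.0000e+00]]
release_top 0.72 [0.537 0.454 0.062 0.077] [560. -19.  84.] [546. -33.  77.] [574.  -6.  85.]
jaw_face 0.91 [0.535 0.449 0.14  0.149] [559. -19.  70.] [521. -55.  35.] [598.  11.  85.]
clamp 0.68 [0.54  0.363 0.158 0.705] [571.  33.  33.] [ 513. -152.    8.] [631. 154.  84.]
```

View pics/w1.png

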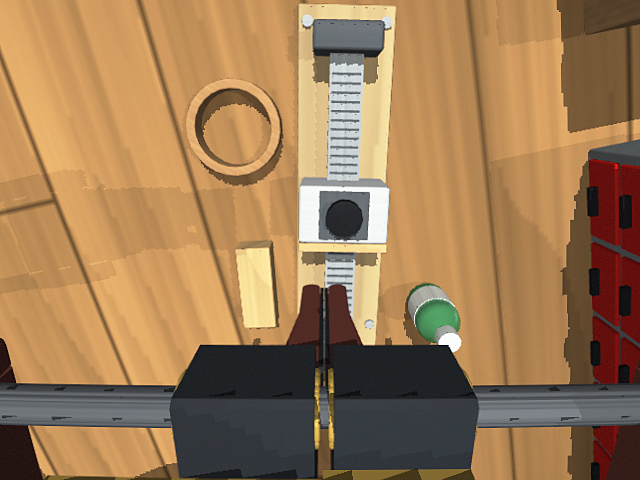

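The wrist view shows the stop at (348,37), the sliding jaw at (345,212) with its button at (344,218), and the wooden face on the near side at row 247. The bottle and tape stand beside the clamp. I'll fit the axis and the distances next.

```bash
python3 - <<'E'
from h import *
p=dict(np.load("w1.npz")); 
vis=np.zeros((480,640),bool)
m=vis.copy(); m[160:260,280:410]=1; a=pts(p,m); j=a[(a[:,2]>68)&(a[:,2]<76)]; b=a[a[:,2]>80]
m=vis.copy(); m[10:65,290:410]=1; a=pts(p,m); s=a[(a[:,2]>47)&(a[:,2]<56)]
m=vis.copy(); m[50:180,315:375]=1; a=pts(p,m); r=a[(a[:,2]>30)&(a[:,2]<37)]
for n,x in(("jaw",j),("btn",b),("stop",s),("bar",r)): print(n,len(x),cv2.minAreaRect(x[:,:2].astype(np.float32)),x[:,2].mean())
c,sh,_=cv2.minAreaRect(b[:,:2].astype(np.float32)); s0=cv2.minAreaRect(s[:,:2].astype(np.float32))[0]
d=np.array(s0)-np.array(c); yaw=np.arctan2(-d[0],d[1]);
print("yaw from btn->stop",yaw)
u=d/np.linalg.norm(d)
print("travel", (np.percentile(s[:,:2]@u,2)-np.array(c)@u)-26, "face to stop")
from scipy.spatial.transform import Rotation as R
o=ctrl.get_obs(); M=R.from_rotvec(o["orientation"]).as_matrix(); print(M.round(3)); print("delta tool", M.T@(np.array([*c,84])-o["ee_pos"]), "u tool",M.T@np.array([*u,0]))
E
```

```text
jaw 4645 ((558.55322265625, -24.738113403320312), (60.00529861450195, 79.74879455566406), 76.82099151611328) 70.55037365454957
btn 1044 ((559.8460693359375, -20.35256004333496), (30.75644874572754, 30.843721389770508), 77.95960235595703) 83.93347739361178
stop 2255 ((594.0066528320312, 125.45828247070312), (24.369794845581055, 60.578697204589844), 76.6532211303711) 51.547462687858996
bar 4220 ((576.83154296875, 60.080345153808594), (111.78971099853516, 52.22078323364258), 76.697265625) 34.11325226258983
yaw from btn->stop -0.23012965770157962
travel 112.02090692375253 face to stop
[[ 0.205  0.979  0.   ]
 [ 0.979 -0.205 -0.   ]
 [-0.     0.    -1.   ]]
delta tool [ -4.19040606  16.72054729 178.7094218 ] u tool [ 9.99724928e-01  2.34535513e-02 -6.87143674e-07]
```

Call:
{"api": "servo_tool", "payload": {"deltas": [[[-4, 17, 30], [0, 0, 0.024]], [[-4, 17, 65], [0, 0, 0.024]], [[-4, 17, 100], [0, 0, 0.024]], [[-4, 17, 135], [0, 0, 0.024]], [[-4, 17, 165], [0, 0, 0.024]]]}}

```text
t: 4.13
ee_pos: [559.6, -20.2, 95.7]
orientation: [-2.462, -1.95, 0.001]
ft_force: [1.4, 0.4, 0.2]
width: 0.5
grasp_force: 0.0
```

Call:
{"api": "servo_tool", "payload": {"deltas": [[[0, 0, 4], [0, 0, 0]], [[0, 0, 8], [0, 0, 0]], [[0, 0, 12], [0, 0, 0]], [[0, 0, 15], [0, 0, 0]], [[0, 0, 15], [0, 0, 0]]]}}

```text
t: 4.55
ee_pos: [561.3, -20.3, 84.0]
orientation: [2.462, 1.948, 0.003]
ft_force: [-0.8, 0.5, 0.9]
width: 0.5
grasp_force: 0.0
```

Call:
{"api": "servo_tool", "payload": {"deltas": [[[0, 0, 2], [0, 0, 0]], [[0, 0, 4], [0, 0, 0]], [[0, 0, 5], [0, 0, 0]], [[0, 0, 5], [0, 0, 0]]]}}

```text
t: 4.88
ee_pos: [561.4, -20.3, 78.5]
orientation: [2.462, 1.948, 0.003]
ft_force: [2.5, 0.2, 4.9]
width: 0.3
grasp_force: 2.3
```

Call:
{"api": "servo_tool", "payload": {"deltas": [[[0, 0, 1], [0, 0, 0]], [[0, 0, 2], [0, 0, 0]], [[0, 0, 3], [0, 0, 0]], [[0, 0, 3], [0, 0, 0]], [[0, 0, 3], [0, 0, 0]]]}}

```text
t: 5.3
ee_pos: [561.4, -20.3, 77.0]
orientation: [2.462, 1.948, 0.003]
ft_force: [-3.2, -0.2, 23.8]
width: 0.5
grasp_force: 12.1
```

The button has bottomed: z is 77 with 24 N on the tool. Next I lift, step back past the wooden face, and go down in the gap.

Call:
{"api": "servo_tool", "payload": {"deltas": [[[0, 0, -15], [0, 0, 0]], [[0, 0, -35], [0, 0, 0]], [[-25, 0, -35], [0, 0, 0]], [[-55, 0, -35], [0, 0, 0]], [[-68, 0, -35], [0, 0, 0]]]}}

```text
t: 5.72
ee_pos: [543.1, -88.1, 109.4]
orientation: [-2.463, -1.949, 0.002]
ft_force: [-0.2, -0.3, -1.2]
width: 0.5
grasp_force: 0.0
```

```bash
python3 - <<'E'
from h import *
o=ctrl.get_obs();print(o["t"],o["ee_pos"],o["ft_force"])
p=get_image("wrist"); cv2.imwrite("pics/w2.png",p["frame"])
for s in finder.silhouettes("release_top",p)[:1]:
    w=pts(p,s["mask"]); print(s["score"],np.median(w,0))
E
```

```text
5.7167 [543.09878076 -88.08549291 109.43970779] [-0.24990689 -0.27905891 -1.24420326]
0.62 [559.87529515 -20.17135381  76.83667421]
```

View pics/w2.png

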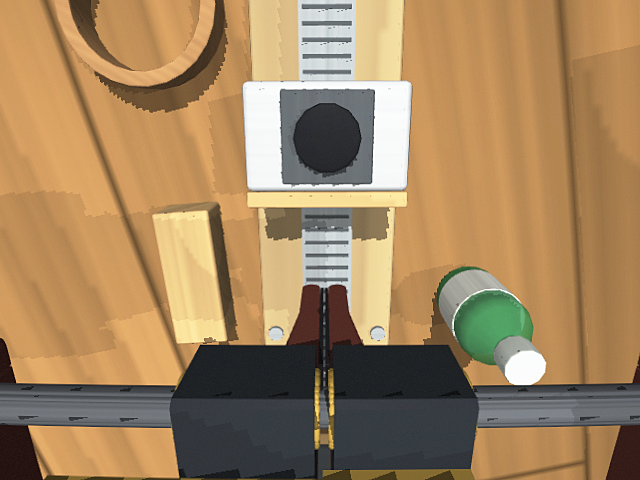

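The button is down (depth z 76.8), and the fingers are over the bar behind the wooden face at row 200. Descending now, then pushing.

Call:
{"api": "servo_tool", "payload": {"deltas": [[[0, 0, 15], [0, 0, 0]], [[0, 0, 35], [0, 0, 0]], [[0, 0, 57], [0, 0, 0]], [[5, 0, 57], [0, 0, 0]], [[12, 0, 57], [0, 0, 0]]]}}

```text
t: 6.23
ee_pos: [546.1, -73.8, 51.5]
orientation: [-2.462, -1.947, 0.004]
ft_force: [0.5, 0.7, 0.2]
width: 0.6
grasp_force: 0.0
```

Call:
{"api": "servo_tool", "payload": {"deltas": [[[5, 0, 0], [0, 0, 0]], [[10, 0, 0], [0, 0, 0]], [[15, 0, 0], [0, 0, 0]], [[20, 0, 0], [0, 0, 0]], [[26, 0, 0], [0, 0, 0]]]}}

```text
t: 6.65
ee_pos: [553.9, -49.2, 53.6]
orientation: [2.462, 1.949, 0.001]
ft_force: [-0.5, -4.1, 2.7]
width: 0.4
grasp_force: 1.9
```

Call:
{"api": "servo_tool", "payload": {"deltas": [[[7, 0, 0], [0, 0, 0]], [[14, 0, 0], [0, 0, 0]], [[21, 0, 0], [0, 0, 0]], [[28, 0, 0], [0, 0, 0]], [[35, 0, 0], [0, 0, 0]]]}}

```text
t: 7.07
ee_pos: [561.6, -14.7, 52.8]
orientation: [2.463, 1.949, 0.0]
ft_force: [-0.0, -3.1, 2.5]
width: 0.6
grasp_force: 1.9
```

Call:
{"api": "servo_tool", "payload": {"deltas": [[[7, 0, 0], [0, 0, 0]], [[14, 0, 0], [0, 0, 0]], [[21, 0, 0], [0, 0, 0]], [[28, 0, 0], [0, 0, 0]], [[35, 0, 0], [0, 0, 0]]]}}

```text
t: 7.48
ee_pos: [569.5, 19.4, 52.6]
orientation: [-2.464, -1.949, 0.0]
ft_force: [1.4, -3.5, 2.9]
width: 1.0
grasp_force: 1.9
```

Call:
{"api": "servo_tool", "payload": {"deltas": [[[5, 0, 0], [0, 0, 0]], [[10, 0, 0], [0, 0, 0]], [[15, 0, 0], [0, 0, 0]], [[19, 0, 0], [0, 0, 0]], [[22, 0, 0], [0, 0, 0]]]}}

```text
t: 7.9
ee_pos: [574.4, 40.6, 52.6]
orientation: [-2.463, -1.949, 0.0]
ft_force: [0.1, -3.7, 2.9]
width: 0.7
grasp_force: 1.7
```

Call:
{"api": "servo_tool", "payload": {"deltas": [[[2, 0, 0], [0, 0, 0]], [[4, 0, 0], [0, 0, 0]], [[6, 0, 0], [0, 0, 0]], [[6, 0, 0], [0, 0, 0]]]}}

```text
t: 8.23
ee_pos: [575.5, 44.9, 52.7]
orientation: [2.462, 1.95, -0.003]
ft_force: [-0.8, -9.7, 4.6]
width: 0.8
grasp_force: 4.7
```

Force is rising, which suggests the stop. I'll push a little more and hold.

Call:
{"api": "servo_tool", "payload": {"deltas": [[[2, 0, 0], [0, 0, 0]], [[3, 0, 0], [0, 0, 0]], [[3, 0, 0], [0, 0, 0]], [[3, 0, 0], [0, 0, 0]], [[3, 0, 0], [0, 0, 0]]]}}

```text
t: 8.65
ee_pos: [575.5, 45.1, 52.7]
orientation: [2.461, 1.949, -0.007]
ft_force: [-1.7, -23.9, 5.7]
width: 0.7
grasp_force: 12.0
```

Call:
{"api": "servo_tool", "payload": {"deltas": [[[-5, 0, 0], [0, 0, 0]], [[-15, 0, 0], [0, 0, 0]], [[-25, 0, 0], [0, 0, 0]], [[-30, 0, -30], [0, 0, 0]], [[-30, 0, -65], [0, 0, 0]]]}}

```text
t: 9.07
ee_pos: [566.6, 18.6, 115.6]
orientation: [-2.461, -1.945, 0.009]
ft_force: [1.1, -1.2, -0.5]
width: 0.5
grasp_force: 0.0
```

Call:
{"api": "servo_tool", "payload": {"deltas": [[[0, 0, -35], [0, 0, 0]], [[0, 0, -70], [0, 0, 0]], [[0, 0, -80], [0, 0, 0]], [[0, 0, -80], [0, 0, 0]]]}}

```text
t: 9.4
ee_pos: [571.3, 19.6, 200.8]
orientation: [2.461, 1.947, 0.008]
ft_force: [0.5, -0.1, 0.7]
width: 0.6
grasp_force: 0.0
```

```bash
python3 - <<'E'
from h import *
o=ctrl.get_obs();print(o["t"],o["ee_pos"],o["ft_force"])
p=get_image("wrist"); cv2.imwrite("pics/w3.png",p["frame"])
for s in finder.silhouettes("release_top",p)[:1]:
    w=pts(p,s["mask"]); b=np.median(w,0); print(s["score"],b); u=np.array([.2288,.9735]); print("moved",(b[:2]-[559.87,-20.17])@u)
p=get_image("top")
for q in("glue","tape","offcut"):
    for s in finder.silhouettes(q,p)[:1]: print(q,np.median(pts(p,s["mask"]),0).round())
E
```

```text
9.4 [571.30729113  19.5875166  200.80076017] [ 0.47155063 -0.06288814  0.7312623 ]
0.68 [585.24764802  88.72198463  76.86538203]
moved 111.81275289999418
glue [ 624. -149.   66.]
tape [ 539. -121.   17.]
offcut [454. -94.  30.]
```

View pics/w3.png

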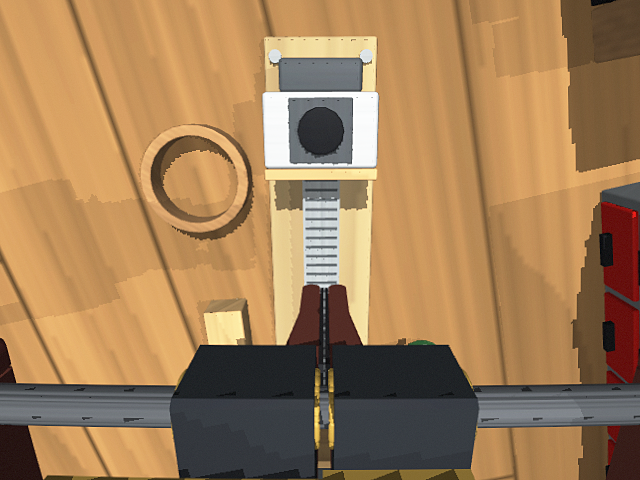

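The jaw (321,130) rests against the stop (320,75) after moving 112 mm, and the button is still down. The tape ring (195,180) hasn't moved; its network hit in the top picture was a false one. Handing in.

```bash
python3 -c "
from workcell import close_job
print(close_job())"
```

```text
the job is handed in; nothing more can be done
None
```

The clamp is fully open: I pressed the release button down (it stayed down), pushed the sliding jaw 112 mm back against the end stop, moved no bystander as far as the last pictures show, and handed the job in; the hand-in returned no verdict.

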